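# Check the gear reducer's oil level with the dipstick

## Task

Check the oil in the gear reducer of the drive trainer: pick up the wiped dipstick from the drip tray by its yellow grip, slide it gently into the slanting guide tube until its collar stops on the mouth, leave it home for a moment, and draw it right out again. Then hold it still and level for me to read, with the tip above the drip tray and a good hand's breadth (at least 10 cm) above the bench, and finish like that, still holding it. Do not let the dipstick touch the bench, and leave the tray and the other things where they are.

Things in the scene. Friction and masses are not known exactly. Their poses are not given: they have to be found in the camera images.
- dip_grip (a point): centre of the dipstick's yellow plastic grip, a flat-sided block 60 mm long (along the rod), 16 mm wide, 24 mm high as it lies; a loop behind it reaches 53 mm from this centre. The dipstick lies level across the drip tray, its axis about 41 mm above the bench, grip and collar hanging free outside the tray. x runs along the rod from grip to tip, y level across the grip's flat sides, z up
- dip_stop (a point): centre of the stop face of the dipstick's round black collar (26 mm across, 8 mm thick), on the rod's axis, 38 mm from the grip's centre towards the tip; axes as dip_grip
- dip_tip (a point): the rounded tip of the dipstick's straight steel rod (8 mm in diameter), on its axis, 178 mm from the grip's centre and 140 mm from the stop face; two black mark bands 14 and 34 mm back from it; axes as dip_grip
- dipstick: the whole dipstick (grip, collar, rod), 70 to 120 g; origin at the centre of the collar's stop face, x towards the tip
- tube_mouth (a point): centre of the outer rim of the dipstick guide tube, a fixed steel tube slanting 40 degrees above level from the side of the blue gear reducer, mouth about 165 mm above the bench. z points out of the tube along its axis (up and away from the reducer). Bore 12 mm, flared to a 22 mm opening over the last 12 mm; rim 27 mm outside
- guide_tube: the same tube; origin 110 mm back from the mouth at the reducer's casting, z out of the mouth. The whole 140 mm rod goes in before the collar meets the rim; nothing else stops it
- drive_unit: geared-motor drive trainer, fixed: aluminium plate 340 x 170 x 15 mm, blue reducer (top 145 mm above the bench) and grey motor in line (terminal box on top, 172 mm); origin at the centre of the plate's underside, x from reducer to motor. The tube's axis lies at x = -80 mm and leaves to the -y side, its mouth at y = -129 mm; the terminal box spans x = 7 to 83 mm
- drip_tray: open steel drip tray, loose, 0.8 kg: 125 mm (its x) by 200 mm (its y), 45 mm high, walls 2.5 mm, floor 3 mm; origin at the centre of its underside. Mid-length notches 10 mm wide and 8 mm deep in both long walls carry the rod, which runs along the tray's x; grip at the -x side, tip past the +x side
- table: the grey bench top, at height 0
- oil_bottle: bystander: closed round grey plastic oil bottle with red cap, 66 mm wide, 180 mm tall, upright; origin at the centre of its underside
- multimeter: bystander: orange and black handheld multimeter lying flat, 185 x 90 x 40 mm; origin at the centre of its underside
- wrench: bystander: steel open-ended wrench lying flat; origin at the middle of its underside
- screwdriver: bystander: screwdriver lying flat; origin at the middle of its underside
- solder_spool: bystander: upright white spool of solder, 56 mm wide, 46 mm tall; origin at the centre of its underside
- grease_tin: bystander: closed metal tin, 60 mm wide, 45 mm tall; origin at the centre of its underside
- circuit_board: bystander: green circuit board lying flat on short spacers, 120 x 160 x 24 mm; origin at the centre of its underside

How it is judged:
By the outcome, as a careful person would: the job done as asked, in the order asked, and still so for the second after the job is handed in, while the arm keeps its last pose, push and grip.
It also fails if it takes over 48 s, if anything falls off the work surface, if the arm or the gripper's body presses on something with over 40 N, if the wrist force passes 120 N, or if a joint passes its speed limit or range.

## Robot

A 6-joint arm with a two-finger parallel gripper is mounted at the origin on the work surface. World frame = base frame: x ahead of the robot, y to its left, z up, the work surface at z = 0. Lengths are in m, angles in rad, forces in N, time in s.
With the tool pointing down it reaches from about 0.375 to 0.9 m from the base axis. Payload 3.1 kg.
Tool frame: the origin (TCP) lies on the centre line of the jaws, within the pads' length; the fingertips stand 22 mm ahead of it and the grasp point (between the pads) lies 3 mm ahead of it; z points along the fingers, x is the direction in which the jaws open and shut, and the axes are right-handed (so a half turn about z gives the same grasp; the last joint's range is limited). The gripper opens to 87 mm and grips with 3 to 60 N. Pads are 19 mm wide; open, the fingers measure 117 mm over their backs; the gripper's body (75 mm by 190 mm) begins 51 mm behind the grasp point.
Start: joints at [1.121, 0.527, 1.433, -0, 1.181, -0.178], TCP at [0.167, 0.602, 0.245] pointing down, gripper open.
Joint ranges: [-3.08, 3.08], [-0.75, 2.2], [0.22, 2.44], [-1.43, 4.57], [0, 2.65], [-2.85, 2.85]. Speed limits (rad/s): [2.79, 2.79, 3.14, 3.14, 3.14, 3.14].

## Interface

Orientations are given as a unit quaternion [x, y, z, w].
In Python, from rig import robot, camera, order gives the robot as it stands.
- The arm moves only by the shell command python3 -m pendant 'ROWS' [OPENING] [FORCE]. ROWS is JSON, a list of rows, each a list of 2 entries, a list of its own where there are three numbers: the shift along the tool's x, y, z in mm, then the turn about the tool's z in degrees. A call has 1 to 8 rows; each row shifts and turns the commanded pose from where the row before left it, along the tool's axes as they then stand; what a row does not reach is not made up. A row lasts 1/8 s, in which the tool goes at most 62.5 mm and 10.7 degrees, less where a joint would pass 70% of its speed; a pose out of reach is approached as far as the arm can. A call with a gripper value outside its range is refused whole. OPENING is the finger opening in mm, from 0 to 87, set as the call begins (- or left out, the last holds). The fingers move at their own pace and stop on an object; FORCE is the grip in N (left out, the last holds). Time passes only in rows, so rows that do not move let the fingers close. It gives the time, the measured TCP pose, the force and the opening at its end, in the units of the state.
- robot.get_obs(): the state, without advancing time (a new reading comes with each control period).
- camera(name): name is "scene" or "top" or "wrist"; returns a dict with "pixels" (480x640x3 uint8, blue, green, red), "mtx" (3x3 intrinsics, pixels), "k1" (the pictures are not rectified: a ray, as slopes to the right and down, at radius r is drawn at 1 + k1 r^2 times it, then the intrinsics apply), "R" (3x3) and "t" (3): a world point X has camera coordinates R X + t. Camera axes: x right, y down, z forward; pixel columns grow to the right and rows downward; lengths in m; the calibration is good to about 2 mm. A picture is of the moment at which its call begins. There is no depth.
- order.hand_in(): hands the job in, once; it reports no verdict.
The state is a dict: "time": time; "q": joint angles; "joint_velocities": joint speeds; "joint_torque": joint torques, N m; "position": TCP position; "tool_rot": TCP orientation; "ft_force": force on the tool from outside, world axes, zero at the start; "moment": the same for the moment, N m; "grip_width": finger opening in m.
Only numpy, scipy, OpenCV 4.12 (cv2) and the standard library are available. Lean on these libraries where they do the work, as an engineer would, in place of code of your own. Each camera call takes 0.05 s, during which the arm holds its last target. There are 200 camera calls.

## Working session

There is one attempt and no reset: what is moved stays moved. The work goes in short steps, Python scripts to look and compute and a shell command to move; the robot and the scene stay as the last step left them, time stands still between calls to the robot, and variables do not carry over. Pictures are saved under pics/ and viewed, about 8 in all and at most 12, crops included, and the job is handed in when it is done.

```bash
ls; mkdir -p pics; python3 - <<'E'
from rig import robot,camera
import cv2,numpy as np,pickle
o=robot.get_obs();print(o)
for n in("scene","top","wrist"):
    c=camera(n);cv2.imwrite(f"pics/{n}0.png",c["pixels"]);pickle.dump(c,open(f"pics/{n}0.pkl","wb"))
    R=np.array(c["R"]);t=np.array(c["t"]);print(n,c["k1"],np.round(c["mtx"],1).tolist(),(-R.T@t).round(3),R[2].round(2))
E
```

```text
pics
{'time': 0.0, 'q': array([ 1.12152855e+00,  5.28477151e-01,  1.43390144e+00, -3.69680980e-05,
        1.18143189e+00, -1.78511241e-01]), 'joint_velocities': array([-0.00093545, -0.00129699,  0.00283645,  0.00034631,  0.00098969,
       -0.00053425]), 'joint_torque': array([-4.35072971e-04, -4.40044677e+01, -1.76595676e+01,  6.33560889e-02,
        5.82658290e-02, -1.31522334e-04]), 'position': array([0.16684249, 0.6015947 , 0.24356514]), 'tool_rot': array([ 7.96067010e-01,  6.05207473e-01, -9.80151605e-04,  5.18931542e-04]), 'ft_force': array([ 0.18838293,  0.06389377, -0.11556226]), 'moment': array([-0.00549961,  0.01817757, -0.00931632]), 'grip_width': 0.08675721534665984}
scene -0.015995569499204637 [[436.1, 0.0, 325.6], [0.0, 436.1, 239.9], [0.0, 0.0, 1.0]] [1.171 0.26  0.978] [-0.55 -0.24 -0.8 ]
top -0.019313509575701066 [[543.2, 0.0, 315.0], [0.0, 543.2, 238.9], [0.0, 0.0, 1.0]] [ 0.22  -0.006  1.859] [ 0.2   0.   -0.98]
wrist -0.06880070537584294 [[413.6, 0.0, 322.0], [0.0, 413.6, 237.4], [0.0, 0.0, 1.0]] [0.098 0.622 0.384] [ 0.26 -0.07 -0.96]
```

View pics/top0.png

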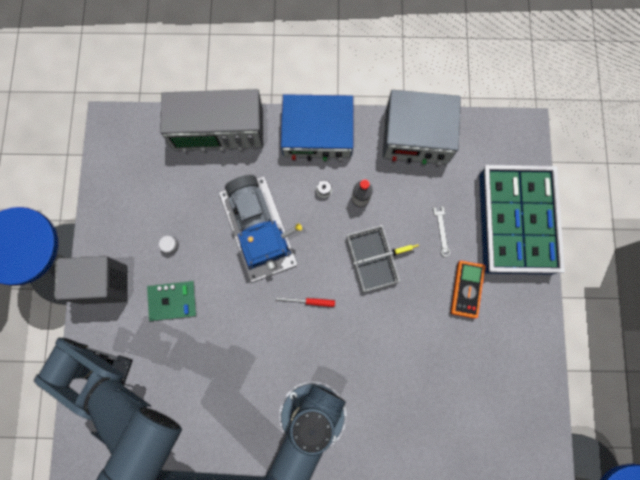

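View pics/scene0.png

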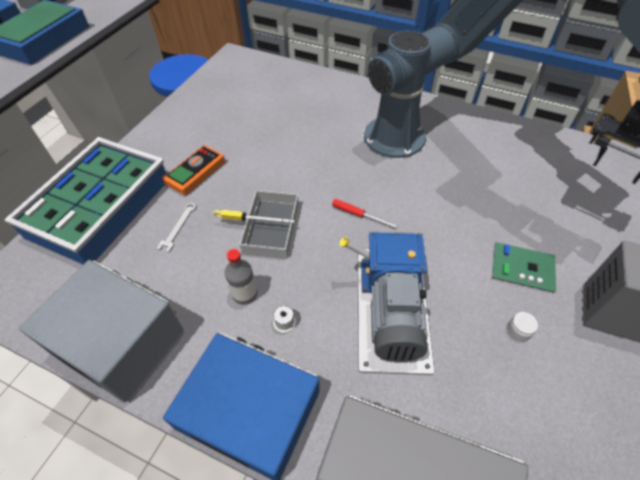

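The top view shows the yellow grip near (405,250), with the rod crossing the tray to about (350,262). The tube mouth (yellow ring) is near (299,228), the reducer at (262,243) and the motor at (246,200). In the scene view the grip is at (230,215) and the mouth at (345,243).

```bash
cat > h.py <<'E'
import cv2,numpy as np,pickle
from scipy.spatial.transform import Rotation as Rn
def ray(c,uv):
    K=np.array(c["mtx"]);d=(np.array(uv,float)-K[:2,2])/[K[0,0],K[1,1]]
    s=d.copy()
    for _ in range(20): s=d/(1+c["k1"]*(s@s))
    R=np.array(c["R"]);v=R.T@np.r_[s,1];return -R.T@np.array(c["t"]),v/np.linalg.norm(v)
def plane(c,uv,z):
    o,v=ray(c,uv);return o+v*(z-o[2])/v[2]
def tri(*cu):
    A=0;b=0
    for c,uv in cu:
        o,v=ray(c,uv);P=np.eye(3)-np.outer(v,v);A=A+P;b=b+P@o
    X=np.linalg.solve(A,b);res=[np.linalg.norm(np.cross(ray(c,u)[1],X-ray(c,u)[0])) for c,u in cu]
    return X,np.round(res,4)
def proj(c,X):
    p=np.array(c["R"])@X+np.array(c["t"]);s=p[:2]/p[2];s=s*(1+c["k1"]*(s@s));K=np.array(c["mtx"]);return s*[K[0,0],K[1,1]]+K[:2,2]
def load(n): return pickle.load(open(f"pics/{n}.pkl","rb"))
def yellow(c):
    h=cv2.cvtColor(c["pixels"],cv2.COLOR_BGR2HSV);m=cv2.inRange(h,(20,110,80),(36,255,255))
    n,l,s,ce=cv2.connectedComponentsWithStats(m)
    return [(ce[i].round(1).tolist(),int(s[i,4]),s[i,:4].tolist(),l==i) for i in range(1,n) if s[i,4]>8]
E
python3 - <<'E'
from h import *
T=load("top0");S=load("scene0")
for c in(T,S):
    for ce,a,b,m in yellow(c): print(ce,a,b)
    print()
a=cv2.resize(T["pixels"][170:300,210:430],None,fx=3.6,fy=3.6,interpolation=cv2.INTER_CUBIC)
cv2.imwrite("pics/topc.png",a)
a=cv2.resize(S["pixels"][180:380,205:445],None,fx=3,fy=3,interpolation=cv2.INTER_CUBIC)
cv2.imwrite("pics/scc.png",a)
E
```

```text
[298.4, 226.8] 32 [296, 224, 6, 6]
[404.2, 248.9] 105 [394, 245, 24, 9]

[609.2, 136.2] 11 [606, 135, 7, 3]
[229.9, 214.6] 193 [214, 210, 29, 10]
[343.7, 241.7] 61 [340, 237, 9, 10]
[411.0, 254.2] 23 [409, 252, 5, 5]
```

View pics/topc.png

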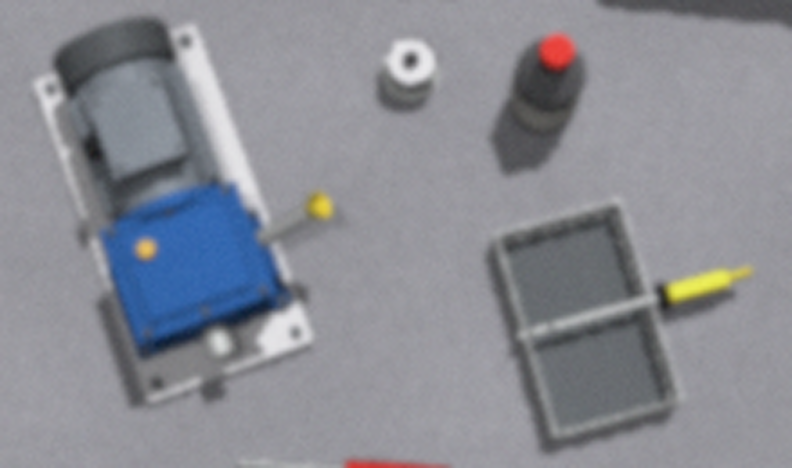

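View pics/scc.png

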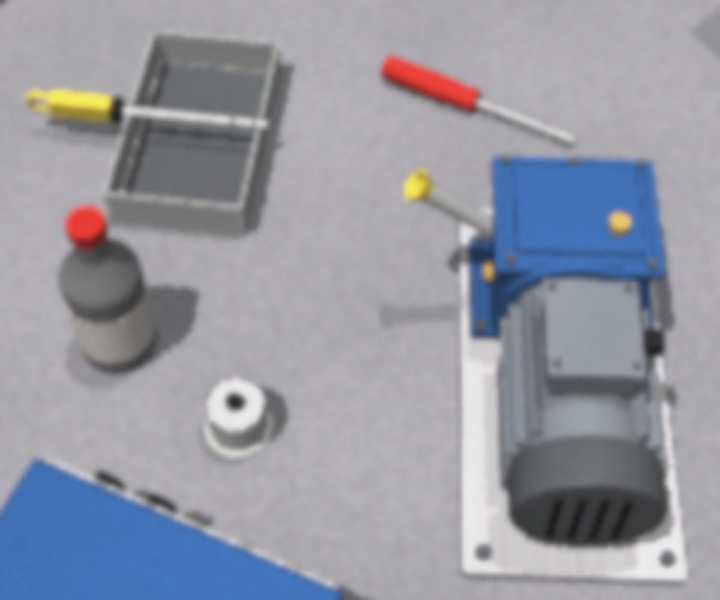

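```bash
python3 - <<'E'
from h import *
T=load("top0");S=load("scene0")
tc=lambda u,v:np.array([u,v])/3.6+[210-.36,170-.36]
sc=lambda u,v:np.array([u,v])/3+[205-.33,180-.33]
C=[plane(T,tc(*p),.015) for p in((38,84),(196,25),(314,343),(148,404))]
print("plate",np.round(C,3)); print([np.linalg.norm(C[i]-C[(i+1)%4]).round(3) for i in range(4)])
cen=np.mean(C,0); x=(C[0]+C[1]-C[2]-C[3]);x/=np.linalg.norm(x); y=np.cross([0,0,1],x);print("cen",cen,"yaw",np.degrees(np.arctan2(x[1],x[0])),x)
print("mouth pred",cen-.08*x-.129*y, -y)
C2=[plane(S,sc(*p),.015) for p in((462,573),(686,578))];print("plate motor end scene",np.round(C2,3))
ys=[yellow(c) for c in(T,S)]
print("mouth tri",tri((T,ys[0][0][0]),(S,ys[1][2][0])))
print("grip tri",tri((T,ys[0][1][0]),(S,ys[1][1][0])))
# grip ends: crops
for n,a,b in(("gripfront",(667,293),(116,109)),("gripback",(733,276),(50,103)),("tip",(520,333),(268,123)),("loop end",(752,269),(27,100)),("rod at wall",(655,297),(125,111))):
    print(n,tri((T,tc(*a)),(S,sc(*b))),plane(T,tc(*a),.041).round(3),plane(S,sc(*b),.041).round(3))
for n,a in (("bottle",(557,52)),): print(plane(T,tc(*a),.18))
for p in((495,238),(622,203),(682,402),(552,440)): print("tray",plane(T,tc(*p),.045).round(3))
E
```

```text
plate [[0.748 0.337 0.015]
 [0.811 0.185 0.015]
 [0.497 0.061 0.015]
 [0.436 0.217 0.015]]
[np.float64(0.165), np.float64(0.338), np.float64(0.167), np.float64(0.335)]
cen [0.62307609 0.19978265 0.015     ] yaw 21.31560537946654 [0.93159226 0.36350498 0.        ]
mouth pred [0.59544085 0.05052685 0.015     ] [ 0.36350498 -0.93159226 -0.        ]
plate motor end scene [[0.816 0.186 0.015]
 [0.752 0.342 0.015]]
mouth tri (array([0.59789581, 0.0539431 , 0.16283873]), array([0.0004, 0.0004]))
grip tri (array([ 0.55444417, -0.30390759,  0.0426956 ]), array([0.0003, 0.0003]))
gripfront (array([ 0.54499827, -0.26940387,  0.04334444]), array([0.0027, 0.0027])) [ 0.547 -0.272  0.041] [ 0.543 -0.268  0.041]
gripback (array([ 0.56239161, -0.33180371,  0.04116922]), array([0.0034, 0.0034])) [ 0.564 -0.335  0.041] [ 0.561 -0.328  0.041]
tip (array([ 0.50439903, -0.13094197,  0.04557761]), array([0.0024, 0.0024])) [ 0.506 -0.134  0.041] [ 0.5   -0.13   0.041]
loop end (array([ 0.56947738, -0.35048963,  0.044066  ]), array([0.0022, 0.0022])) [ 0.571 -0.353  0.041] [ 0.567 -0.35   0.041]
rod at wall (array([ 0.54206328, -0.25980299,  0.04159259]), array([0.001, 0.001])) [ 0.543 -0.261  0.041] [ 0.541 -0.259  0.041]
[ 0.73876256 -0.15595447  0.18      ]
tray [ 0.596 -0.109  0.045]
tray [ 0.632 -0.23   0.045]
tray [ 0.443 -0.284  0.045]
tray [ 0.406 -0.163  0.045]
```

```bash
python3 -m pendant '[[[-40,44,0],0],[[-40,44,0],0],[[-40,44,0],0],[[-40,44,0],0],[[-40,44,0],0],[[-40,44,0],0],[[-40,44,0],0],[[-40,44,0],0]]' 60 20; python3 -m pendant '[[[-50,29,0],0],[[-50,29,0],0],[[-50,29,0],0],[[-50,29,0],0],[[-50,29,0],0],[[-50,29,0],0],[[-50,29,0],0],[[-50,29,0],0]]'; python3 -m pendant '[[[-45,28,0],0],[[0,0,0],10],[[0,0,0],10],[[0,0,0],10],[[0,0,0],10],[[0,0,0],10],[[0,0,0],8],[[0,0,0],0]]'
python3 - <<'E'
from h import *
from rig import robot,camera
for n in("wrist","top"):
    c=camera(n);pickle.dump(c,open(f"pics/{n}1.pkl","wb"));cv2.imwrite(f"pics/{n}1.png",c["pixels"])
    for y in yellow(c): print(n,y[:3])
c=load("wrist1")
o=robot.get_obs();print(o["position"],Rn.from_quat(o["tool_rot"]).as_matrix().round(3).tolist(),o["ft_force"])
for P in((.5545,-.3008,.041),(.5039,-.1301,.041)): print(proj(c,np.array(P)))
E
```

```text
time: 1.15
position: [0.4215, 0.198, 0.2446]
tool_rot: [0.796, 0.605, 0.0, 0.0]
ft_force: [0.5, 0.0, 0.7]
grip_width: 0.0603
time: 2.15
position: [0.5374, -0.2496, 0.2443]
tool_rot: [0.796, 0.605, 0.0, -0.0]
ft_force: [1.3, -0.2, 0.3]
grip_width: 0.0601
time: 3.15
position: [0.552, -0.2985, 0.2442]
tool_rot: [0.99, 0.144, -0.0, -0.0]
ft_force: [0.4, 0.7, 0.7]
grip_width: 0.0601
wrist ([322.5, 221.3], 1471, [313, 180, 20, 96])
wrist ([483.3, 311.7], 115, [474, 304, 21, 14])
wrist ([494.0, 344.9], 279, [485, 319, 15, 55])
wrist ([147.9, 340.6], 84, [145, 328, 7, 26])
wrist ([150.1, 360.4], 12, [147, 359, 6, 4])
wrist ([491.4, 363.0], 10, [490, 361, 3, 5])
wrist ([154.0, 369.2], 21, [151, 364, 8, 10])
wrist ([610.4, 394.7], 641, [578, 383, 62, 23])
wrist ([579.4, 388.3], 23, [577, 385, 6, 9])
wrist ([540.0, 397.5], 708, [494, 386, 85, 23])
wrist ([457.0, 401.1], 762, [403, 388, 108, 23])
wrist ([432.3, 395.4], 12, [428, 395, 10, 2])
wrist ([578.6, 397.0], 14, [576, 395, 6, 6])
wrist ([394.3, 401.1], 16, [389, 397, 11, 9])
wrist ([374.8, 401.2], 9, [373, 398, 4, 8])
wrist ([380.5, 400.5], 11, [378, 398, 6, 5])
wrist ([371.7, 405.3], 10, [369, 403, 6, 6])
wrist ([400.1, 407.9], 11, [397, 405, 6, 6])
top ([298.5, 226.7], 31, [296, 224, 6, 6])
top ([250.0, 239.0], 9, [249, 238, 3, 3])
[ 0.55208881 -0.29853248  0.24431296] [[0.958, 0.286, -0.0], [0.286, -0.958, 0.0], [-0.0, -0.0, -1.0]] [0.14812055 0.29301485 0.15232073]
[322.87534627 216.41231431]
[323.08394102 -13.706681  ]
```

View pics/wrist1.png

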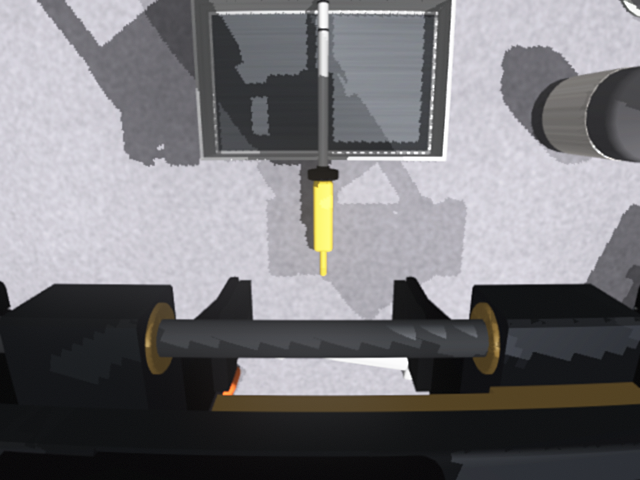

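The wrist view shows the grip block at column 323, rows 181–251, with the rod running straight up the image at column 323. So the yaw is aligned.

```bash
python3 - <<'E'
from h import *
c=load("wrist1")
R=np.array([[0.958, 0.286,0],[0.286, -0.958,0],[0,0,-1]]);p=np.array([.5521,-.2985,.2443])
for n,uv,z in(("front",(323,181),.053),("back",(323,251.5),.053),("loopend",(323.5,276),.043),("collar far",(323,168),.045),("rod",(323,60),.045)):
    X=plane(c,uv,z);print(n,X.round(4),(R.T@(X-p)*1000).round(1))
E
```

```text
front [ 0.5455 -0.2704  0.053 ] [  1.8 -28.8 191.3]
back [ 0.5624 -0.3271  0.053 ] [  1.7  30.3 191.3]
loopend [ 0.5702 -0.3516  0.043 ] [  2.1  56.  201.3]
collar far [ 0.5428 -0.2612  0.045 ] [  1.8 -38.4 199.3]
rod [ 0.5192 -0.1817  0.045 ] [   1.9 -121.3  199.3]
```

```bash
python3 -m pendant '[[[1.8,1,50],0],[[0,0,50],0],[[0,0,50],0],[[0,0,30],0],[[0,0,15],0],[[0,0,5],0],[[0,0,0],0],[[0,0,0],0]]' 50; python3 -m pendant '[[[0,0,0],0],[[0,0,0],0],[[0,0,0],0],[[0,0,0],0],[[0,0,0],0],[[0,0,0],0]]' 0 40;python3 -m pendant '[[[0,0,-15],0],[[0,0,-30],0],[[0,0,-50],0],[[0,0,-50],0],[[0,0,-30],0],[[0,0,0],0],[[0,0,0],0]]'
cat > look.py <<'E'
import sys
from h import *
from rig import robot,camera
for n in sys.argv[2:]:
    c=camera(n);pickle.dump(c,open(f"pics/{n}{sys.argv[1]}.pkl","wb"));cv2.imwrite(f"pics/{n}{sys.argv[1]}.png",c["pixels"])
o=robot.get_obs();print(o["time"],o["position"].round(4),o["ft_force"].round(2),o["moment"].round(3),o["grip_width"].round(4))
E
python3 look.py 2 wrist scene
```

```text
time: 4.25
position: [0.5551, -0.2997, 0.046]
tool_rot: [0.99, 0.143, 0.001, 0.001]
ft_force: [0.0, -1.0, 0.9]
grip_width: 0.05
time: 5.0
position: [0.5541, -0.299, 0.0445]
tool_rot: [0.99, 0.143, -0.0, -0.0]
ft_force: [-1.2, 0.7, 0.2]
grip_width: 0.0154
time: 5.88
position: [0.5535, -0.2985, 0.2189]
tool_rot: [0.99, 0.143, -0.001, -0.001]
ft_force: [-0.3, 0.4, -1.1]
grip_width: 0.0153Traceback (most recent call last):
  File "look.py", line 6, in <module>
    o=robot.get_obs();print(o["time"],o["position"].round(4),o["ft_force"].round(2),o["moment"].round(3),o["grip_width"].round(4))
                                                                                                         ^^^^^^^^^^^^^^^^^^^^^
AttributeError: 'float' object has no attribute 'round'
```

View pics/wrist2.png

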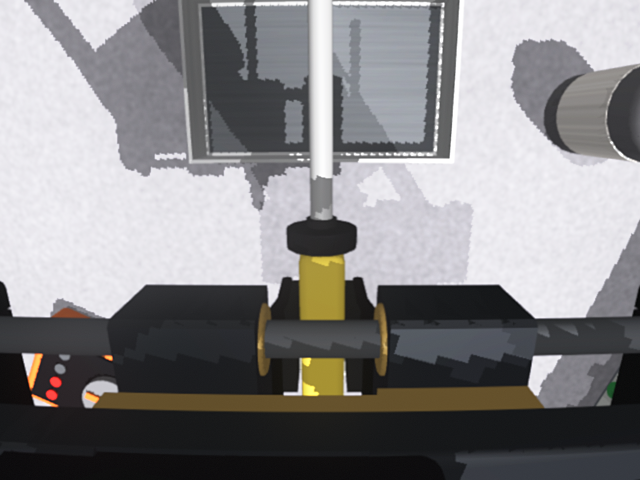

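Lifted: the grip is centred between the jaws and the rod is level at column 321. The pendant can't tilt the tool, so I will pivot the dipstick in the jaws about the jaw axis by easing the grip force.

```bash
sed -i 's/o\["grip_width"\].round(4)/o["grip_width"]/' look.py
cat > pitch.py <<'E'
import sys
from h import *
from rig import robot,camera
# scene view: bright thin rod / yellow grip -> pitch by fitting tip pixel onto circle r=178 about grasp pt in tool x=0 plane
def run(tag,save=True):
    o=robot.get_obs();R=Rn.from_quat(o["tool_rot"]).as_matrix();g=o["position"]+R@[0,0,.003]
    out={}
    for n in("wrist","scene"):
        c=camera(n);pickle.dump(c,open(f"pics/{n}{tag}.pkl","wb"))
        cv2.imwrite(f"pics/{n}{tag}.png",c["pixels"])
    W=load("wrist"+tag);S=load("scene"+tag)
    # black collar rear edge = lowest dark/yellow boundary: yellow front row on column of grip
    h=cv2.cvtColor(W["pixels"],cv2.COLOR_BGR2HSV);m=cv2.inRange(h,(18,110,60),(36,255,255))[:,305:340].sum(1)>255*12
    r=np.flatnonzero(m);row=r[0] if len(r) else None
    f=lambda a,x,zz:g-R[:,1]*(x*np.cos(a)+zz*np.sin(a))+np.array([0,0,1])*(-x*np.sin(a)+zz*np.cos(a))
    A=np.radians(np.arange(-20,95,.5))
    pr=[proj(W,f(a,.030,.012))[1] for a in A]
    if row is not None: print("wrist front-top edge row",row,"pitch",np.degrees(A[np.argmin(abs(np.array(pr)-row))]))
    for a in(0,20,40,60): print(a,"wrist edge",round(proj(W,f(np.radians(a),.03,.012))[1]),"scene tip",proj(S,f(np.radians(a),.178,0)).round(0),"wrist tip",proj(W,f(np.radians(a),.178,0)).round(0))
    print(o["time"],o["position"].round(4),o["ft_force"].round(2),o["grip_width"])
run(sys.argv[1])
E
python3 -m pendant '[[[0,0,-50],0],[[0,0,-30],0],[[0,0,0],0],[[0,0,0],0]]' 0 10; python3 pitch.py 3;  python3 -m pendant '[[[0,0,0],0]]' 0 5; python3 pitch.py 4
```

```text
time: 6.48
position: [0.5533, -0.2984, 0.2972]
tool_rot: [0.99, 0.143, -0.001, -0.002]
ft_force: [0.6, -0.9, -1.1]
grip_width: 0.0159
wrist front-top edge row 252 pitch 72.0
0 wrist edge 258 scene tip [288. 152.] wrist tip [ 318. -228.]
20 wrist edge 243 scene tip [286. 171.] wrist tip [320. -94.]
40 wrist edge 239 scene tip [275. 185.] wrist tip [320.  12.]
60 wrist edge 245 scene tip [259. 194.] wrist tip [321. 101.]
6.475 [ 0.5533 -0.2984  0.2972] [ 0.56 -0.85 -1.14] 0.015865253880159066
time: 6.7
position: [0.5537, -0.2987, 0.2978]
tool_rot: [0.99, 0.143, -0.001, -0.001]
ft_force: [0.1, 0.3, -1.2]
grip_width: 0.0158
wrist front-top edge row 252 pitch 6.5
0 wrist edge 258 scene tip [288. 152.] wrist tip [ 318. -228.]
20 wrist edge 243 scene tip [286. 171.] wrist tip [319. -94.]
40 wrist edge 239 scene tip [275. 185.] wrist tip [320.  12.]
60 wrist edge 245 scene tip [259. 194.] wrist tip [321. 101.]
6.7 [ 0.5537 -0.2987  0.2978] [ 0.07  0.28 -1.25] 0.01576774798637117
```

```bash
cat > pitch.py <<'E'
import sys
from h import *
from rig import robot,camera
def collar(W):
    g=cv2.cvtColor(W["pixels"],cv2.COLOR_BGR2GRAY);h=cv2.cvtColor(W["pixels"],cv2.COLOR_BGR2HSV)
    m=cv2.inRange(h,(18,110,60),(36,255,255))[:,305:340].sum(1)>255*12
    y=np.flatnonzero(m)[0];best=[]
    for r in range(y-25,y):
        L=320
        row=g[r]<70
        if not row[310:332].all(): continue
        a=b=320
        while a>0 and row[a-1]:a-=1
        while b<639 and row[b+1]:b+=1
        best.append(b-a+1)
    return y,best
def run(tag):
    for n in("wrist","scene"):
        c=camera(n);pickle.dump(c,open(f"pics/{n}{tag}.pkl","wb"));cv2.imwrite(f"pics/{n}{tag}.png",c["pixels"])
    W=load("wrist"+tag);S=load("scene"+tag)
    o=robot.get_obs();R=Rn.from_quat(o["tool_rot"]).as_matrix();g=o["position"]+R@[0,0,.003]
    f=lambda a,x,zz:g-R[:,1]*(x*np.cos(a)+zz*np.sin(a))+np.array([0,0,1])*(-x*np.sin(a)+zz*np.cos(a))
    print("yellow row, collar widths",collar(W))
    for d in(0,20,40,60):
        a=np.radians(d);c=f(a,.034,0);w=[proj(W,c+R[:,0]*s)[0] for s in(-.013,.013)]
        print(d,"wrist collar w",round(w[1]-w[0],1),"scene tip",proj(S,f(a,.178,0)).round(0),"wrist tip",proj(W,f(a,.178,0)).round(0))
    print(o["time"],o["position"].round(4),o["ft_force"].round(2),o["grip_width"])
if __name__=="__main__": run(sys.argv[1])
E
python3 -c "
from pitch import *
for t in '234': print(collar(load('wrist'+t)))"
python3 -m pendant '[[[0,0,0],0]]' 0 3; python3 pitch.py 5
```

```text
(np.int64(256), [69, 69, 69, 69, 68, 68, 68, 68, 68, 68, 68, 68, 68, 68, 68, 67, 67, 66, 63, 59, 55, 51, 45, 39, 26])
(np.int64(252), [69, 68, 68, 68, 68, 68, 68, 68, 68, 68, 68, 68, 68, 67, 67, 67, 67, 67, 66, 65, 62, 57, 52, 45, 39])
(np.int64(252), [68, 68, 68, 68, 68, 68, 68, 68, 68, 68, 68, 68, 68, 67, 67, 67, 67, 67, 66, 65, 61, 57, 50, 44, 39])
time: 6.92
position: [0.5541, -0.299, 0.2992]
tool_rot: [0.99, 0.143, -0.0, -0.0]
ft_force: [0.5, -0.5, -1.8]
grip_width: 0.0156
yellow row, collar widths (np.int64(240), [27, 27, 27, 27, 41, 59, 63, 63, 65, 65, 65, 65, 65, 65, 65, 65, 65, 65, 65, 65, 65, 65, 64, 63, 61])
0 wrist collar w 72.6 scene tip [288. 152.] wrist tip [ 318. -228.]
20 wrist collar w 67.3 scene tip [285. 170.] wrist tip [319. -95.]
40 wrist collar w 62.8 scene tip [275. 185.] wrist tip [320.  11.]
60 wrist collar w 59.4 scene tip [258. 194.] wrist tip [320. 100.]
7.025 [ 0.5542 -0.299   0.2995] [-0.63  0.32 -1.13] 0.016457182866662243
```

```bash
python3 -m pendant '[[[0,0,0],0]]' 0 30; python3 pitch.py 6; python3 - <<'E'
from h import *
S=load("scene6");cv2.imwrite("pics/s6c.png",np.hstack([cv2.resize(S["pixels"][100:250,200:340],None,fx=2.8,fy=2.8,interpolation=cv2.INTER_CUBIC),cv2.resize(load("wrist6")["pixels"][:,160:480],(280,420))]))
E
```

```text
time: 7.15
position: [0.5542, -0.2991, 0.2996]
tool_rot: [0.99, 0.143, 0.0, 0.0]
ft_force: [0.4, 0.0, -1.0]
grip_width: 0.0158
yellow row, collar widths (np.int64(232), [29, 36, 41, 45, 47, 49, 51, 55, 55, 57, 57, 57, 57, 57, 57, 59, 59])
0 wrist collar w 72.5 scene tip [288. 152.] wrist tip [ 318. -228.]
20 wrist collar w 67.2 scene tip [285. 170.] wrist tip [319. -95.]
40 wrist collar w 62.7 scene tip [275. 185.] wrist tip [320.  11.]
60 wrist collar w 59.3 scene tip [258. 194.] wrist tip [320. 100.]
7.25 [ 0.5542 -0.2991  0.2996] [-0.93 -0.17 -0.63] 0.015622063537746766
```

View pics/s6c.png

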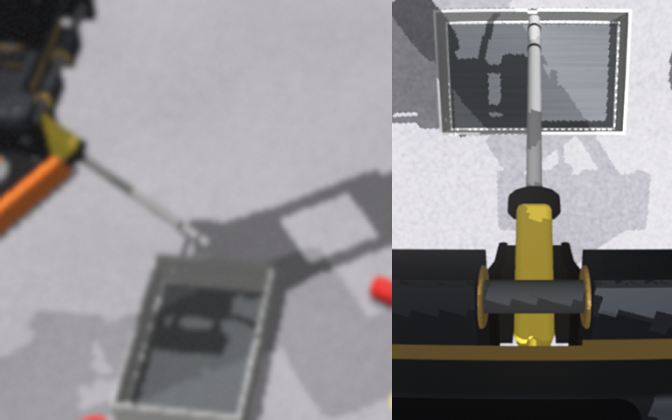

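The dipstick has pivoted to about 40° nose-down: wrist tip row is about 12 (40° predicts 11), and the scene tip at (273,185) against (275,185). I'll move to the pre-insert pose and look at the mouth.

```bash
python3 -m pendant '[[[15,-15,0],0],[[35,-35,-2],0],[[40,-40,-2],0],[[40,-40,-2],0],[[25,-27,-1],0],[[0,0,0],-4.8],[[0,0,0],0],[[0,0,0],0]]' 0 40; python3 pitch.py 7; python3 - <<'E'
from h import *
for ce,a,b,m in yellow(load("wrist7")): print(ce,a,b)
E
python3 look.py 7 top
```

```text
time: 8.25
position: [0.6583, -0.1041, 0.3065]
tool_rot: [0.983, 0.184, -0.0, -0.0]
ft_force: [0.7, -0.5, -0.8]
grip_width: 0.0155
yellow row, collar widths (np.int64(232), [32, 38, 43, 46, 48, 50, 53, 56, 56, 58, 58, 58, 58, 58, 58, 59, 59])
0 wrist collar w 72.4 scene tip [350. 201.] wrist tip [ 317. -226.]
20 wrist collar w 67.1 scene tip [344. 219.] wrist tip [319. -94.]
40 wrist collar w 62.6 scene tip [329. 234.] wrist tip [319.  12.]
60 wrist collar w 59.3 scene tip [309. 243.] wrist tip [320. 101.]
8.35 [ 0.6581 -0.1048  0.3066] [ 0.51  1.94 -1.18] 0.01571573085435777
[322.1, 276.9] 3655 [300, 232, 45, 88]
[263.1, 312.2] 48 [260, 305, 10, 15]
[379.9, 308.6] 39 [376, 304, 8, 11]
[268.0, 314.9] 9 [267, 312, 3, 7]
[382.6, 346.5] 332 [375, 315, 13, 61]
[261.2, 349.5] 271 [257, 321, 13, 54]
[359.0, 394.6] 6892 [143, 358, 401, 54]
[141.8, 394.6] 9 [139, 393, 7, 4]
[108.8, 403.1] 9 [107, 400, 4, 6]
8.4 [ 0.6581 -0.105   0.3066] [ 0.18  0.26 -1.04] [-0.099  0.008  0.006] 0.015770588220999
```

View pics/wrist7.png

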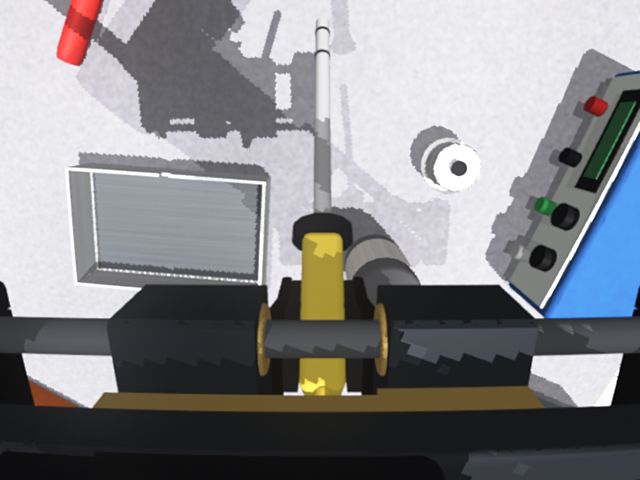

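The wrist view has the tip at (322,18), which gives a pitch of about 41°. The mouth is outside this view, so I'll make zoomed crops of the scene and top views.

```bash
python3 - <<'E'
from h import *
S=load("scene7");T=load("top7")
a=cv2.resize(S["pixels"][210:270,300:370],(420*4//4,360),interpolation=cv2.INTER_CUBIC)
b=cv2.resize(T["pixels"][200:250,270:330],(360,300),interpolation=cv2.INTER_CUBIC)
o=np.zeros((360,780,3),np.uint8);o[:,:420]=a;o[:300,420:]=b
cv2.imwrite("pics/st7.png",o)
E
```

```text
(no output)
```

View pics/st7.png

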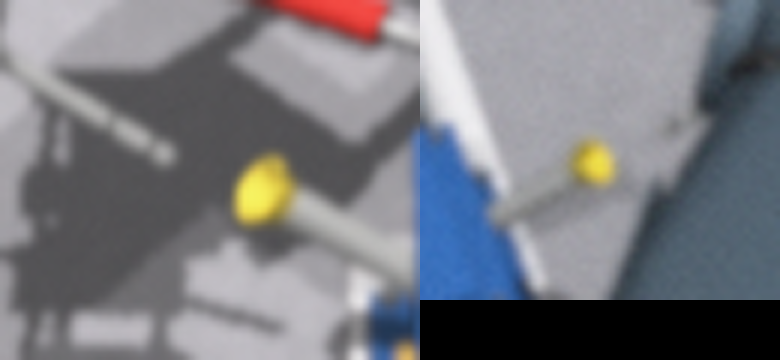

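```bash
python3 - <<'E'
from h import *
from rig import robot
S=load("scene7");T=load("top7")
o=robot.get_obs();R=Rn.from_quat(o["tool_rot"]).as_matrix();g=o["position"]+R@[0,0,.003];print("g",g,R[:,1])
sp=lambda u,v:np.array([u,v])/6+[300-.42,210-.42]
tp=lambda u,v:np.array([u-420,v])/6+[270-.42,200-.42]
M,r=tri((S,sp(258,192)),(T,tp(600,163)));print("mouth",M,r)
out=R[:,1]*np.cos(np.radians(40))+np.r_[0,0,np.sin(np.radians(40))]
# pitch from wrist & scene tip
W=load("wrist7")
f=lambda a,x=.178:g-R[:,1]*x*np.cos(a)-np.r_[0,0,1]*x*np.sin(a)
for d in(38,40,41,42,44): print(d,proj(S,f(np.radians(d))).round(1),proj(W,f(np.radians(d))).round(1))
print("scene tip obs",sp(173,154),"rod back pt",sp(30,74))
# band/tip position: scene ray x tool x=0 plane
oc,v=ray(S,sp(173,154));nx=R[:,0];X=oc+v*((g-oc)@nx)/(v@nx);d=X-g
print("tip in tool plane",X,np.linalg.norm(d),np.degrees(np.arcsin(-d[2]/np.linalg.norm(d))))
oc,v=ray(S,sp(30,74));Y=oc+v*((g-oc)@nx)/(v@nx);e=X-Y;print("rod pitch in scene",np.degrees(np.arctan2(-e[2],-e@R[:,1])))
for m in(M,np.array([.5954,.0505,.165])):
    print("scene proj of mouth",proj(S,m),"top",proj(T,m)); print("mouth rel tip in tool [x,y,z] mm",(R.T@(m-X)*1000).round(1),"grip tgt 20mm out",(R.T@(m+out*.198-g)*1000).round(1))
E
```

```text
g [ 0.65811904 -0.10495073  0.30355133] [ 3.61621672e-01 -9.32324914e-01 -1.41657259e-04]
mouth [0.59816872 0.05069912 0.16198287] [0.001 0.001]
38 [331.  232.6] [319.2   2.8]
40 [329.2 233.8] [319.2  12.4]
41 [328.4 234.4] [319.3  17.2]
42 [327.5 235. ] [319.3  21.9]
44 [325.6 236.1] [319.4  31.3]
scene tip obs [328.41333333 235.24666667] rod back pt [304.58       221.91333333]
tip in tool plane [0.60947981 0.02043613 0.18363635] 0.180186676816165 41.72101041772589
rod pitch in scene 40.469057343441165
scene proj of mouth [342.17181308 241.53390541] top [299.29244572 226.83075176]
mouth rel tip in tool [x,y,z] mm [  0.4 -32.3  21.7] grip tgt 20mm out [  0.4 -15.1  14.3]
scene proj of mouth [342.58721064 239.86288461] top [299.30803265 227.47185271]
mouth rel tip in tool [x,y,z] mm [ -2.3 -33.1  18.6] grip tgt 20mm out [ -2.3 -15.9  11.3]
```

```bash
python3 -m pendant '[[[-1.5,0,-6],0],[[0,-9,7.5],0],[[0,-9,7.5],0],[[0,0,0],0],[[0,0,0],0]]' 0 20; python3 look.py 8 scene top; python3 - <<'E'
from h import *
S=load("scene8");T=load("top8")
a=cv2.resize(S["pixels"][210:270,300:370],(420,360),interpolation=cv2.INTER_CUBIC)
b=cv2.resize(T["pixels"][200:250,270:330],(360,300),interpolation=cv2.INTER_CUBIC)
o=np.zeros((360,780,3),np.uint8);o[:,:420]=a;o[:300,420:]=b
cv2.imwrite("pics/st8.png",o)
E
```

```text
time: 9.02
position: [0.6504, -0.0881, 0.2974]
tool_rot: [0.983, 0.185, -0.0, 0.0]
ft_force: [-0.1, -1.2, -0.1]
grip_width: 0.0154
9.125 [ 0.6506 -0.0885  0.2977] [ 0.16  0.21 -0.37] [-0.071  0.031  0.006] 0.016116151656871983
```

View pics/st8.png

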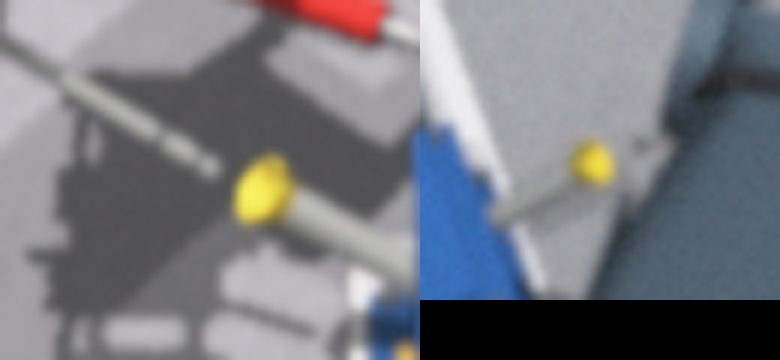

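In the scene crop the rod axis projects onto the flare centre at (258,193), and in the top crop the tip at (640,145) lies on the tube's line. Insert gently.

```bash
python3 -m pendant '[[[0,-7.7,6.4],0],[[0,-7.7,6.4],0],[[0,-3.8,3.2],0],[[0,-3.8,3.2],0],[[0,0,0],0]]' 0 15;python3 look.py 9; python3 -m pendant '[[[0,-3.8,3.2],0],[[0,-3.8,3.2],0],[[0,-3.8,3.2],0],[[0,-3.8,3.2],0],[[0,0,0],0]]'; python3 look.py 10 scene; python3 pitch.py 10
```

```text
time: 9.75
position: [0.6421, -0.0661, 0.2783]
tool_rot: [0.983, 0.185, 0.0, -0.001]
ft_force: [0.3, 1.1, -0.5]
grip_width: 0.016
9.75 [ 0.6421 -0.0661  0.2783] [ 0.29  1.1  -0.51] [ 0.315 -0.283 -0.175] 0.0159759371892581
time: 10.38
position: [0.6359, -0.0518, 0.2648]
tool_rot: [0.983, 0.185, -0.001, -0.001]
ft_force: [0.1, 3.0, -0.7]
grip_width: 0.0162
10.425 [ 0.6359 -0.0519  0.2649] [ 1.35  2.11 -0.79] [ 0.474 -0.267 -0.239] 0.016083145001117443
yellow row, collar widths (np.int64(27), [])
0 wrist collar w 72.5 scene tip [376. 214.] wrist tip [ 318. -228.]
20 wrist collar w 67.2 scene tip [368. 231.] wrist tip [319. -94.]
40 wrist collar w 62.7 scene tip [353. 245.] wrist tip [320.  12.]
60 wrist collar w 59.3 scene tip [333. 254.] wrist tip [321. 101.]
10.525 [ 0.636  -0.0521  0.265 ] [ 1.57  3.46 -1.02] 0.015972608503854964
```

```bash
python3 -m pendant '[[[2,0,-1.5],0],[[0,0,0],0],[[0,0,0],0]]'; python3 look.py 11; python3 -m pendant '[[[0,-3.8,3.2],0],[[0,-3.8,3.2],0],[[0,-3.8,3.2],0],[[0,-3.8,3.2],0],[[0,0,0],0]]'; python3 look.py 12
```

```text
time: 10.9
position: [0.6382, -0.0525, 0.2671]
tool_rot: [0.983, 0.185, -0.0, 0.0]
ft_force: [-0.5, 0.6, -0.9]
grip_width: 0.0159
10.9 [ 0.6382 -0.0525  0.2671] [-0.48  0.6  -0.92] [ 0.008  0.053 -0.017] 0.015891472766865592
time: 11.52
position: [0.6324, -0.0374, 0.2538]
tool_rot: [0.983, 0.185, -0.001, -0.0]
ft_force: [0.0, 0.4, -0.5]
grip_width: 0.0157
11.525 [ 0.6324 -0.0374  0.2538] [ 0.04  0.37 -0.49] [-0.138 -0.016 -0.04 ] 0.01565459429658769
```

```bash
python3 -m pendant '[[[0,-3.8,3.2],0],[[0,-5.4,4.5],0],[[0,-5.4,4.5],0],[[0,-3.8,3.2],0],[[0,0,0],0]]';python3 look.py 13; python3 -m pendant '[[[0,-3.8,3.2],0],[[0,-5.4,4.5],0],[[0,-5.4,4.5],0],[[0,-3.8,3.2],0],[[0,0,0],0]]'; python3 look.py 14
```

```text
time: 12.15
position: [0.6258, -0.0202, 0.2384]
tool_rot: [0.983, 0.185, -0.0, -0.0]
ft_force: [0.1, -0.1, -0.9]
grip_width: 0.0157
12.15 [ 0.6258 -0.0202  0.2384] [ 0.06 -0.14 -0.92] [-0.144 -0.019  0.064] 0.015719691788646042
time: 12.78
position: [0.6191, -0.0031, 0.223]
tool_rot: [0.983, 0.185, -0.0, -0.0]
ft_force: [-0.3, -0.7, -0.3]
grip_width: 0.0157
12.775 [ 0.6191 -0.0031  0.223 ] [-0.3  -0.65 -0.28] [-0.117  0.032 -0.023] 0.015673678125680168
```

```bash
python3 -m pendant '[[[0,-5.4,4.5],0],[[0,-5.4,4.5],0],[[0,-5.4,4.5],0],[[0,-3,2.5],0],[[0,0,0],0]]';python3 look.py 15; python3 -m pendant '[[[0,-3,2.5],0],[[0,-3,2.5],0],[[0,0,0],0]]'; python3 look.py 16; python3 pitch.py 16
```

```text
time: 13.4
position: [0.6123, 0.0147, 0.2072]
tool_rot: [0.983, 0.185, -0.0, -0.0]
ft_force: [0.4, 0.4, -0.6]
grip_width: 0.0163
13.4 [0.6123 0.0147 0.2072] [ 0.45  0.44 -0.65] [-0.12   0.019 -0.024] 0.016274199966013817
time: 13.78
position: [0.6102, 0.0202, 0.2022]
tool_rot: [0.983, 0.185, -0.0, -0.0]
ft_force: [0.7, 0.6, -1.4]
grip_width: 0.0155
13.775 [0.6102 0.0202 0.2022] [ 0.72  0.65 -1.4 ] [-0.052 -0.007  0.   ] 0.01545673900732263
yellow row, collar widths (np.int64(182), [])
0 wrist collar w 72.6 scene tip [407. 234.] wrist tip [ 318. -228.]
20 wrist collar w 67.2 scene tip [398. 249.] wrist tip [319. -95.]
40 wrist collar w 62.7 scene tip [383. 262.] wrist tip [320.  11.]
60 wrist collar w 59.4 scene tip [363. 270.] wrist tip [320. 101.]
13.875 [0.6103 0.02   0.2024] [-0.58  0.64 -0.69] 0.01591045264320051
```

```bash
python3 - <<'E'
from h import *
S=load("scene16");W=load("wrist16")
a=cv2.resize(S["pixels"][195:275,310:400],(405,360),interpolation=cv2.INTER_CUBIC)
b=cv2.resize(W["pixels"][40:400,160:480],(320,360))
cv2.imwrite("pics/st16.png",np.hstack([a,b]))
E
```

```text
(no output)
```

View pics/st16.png

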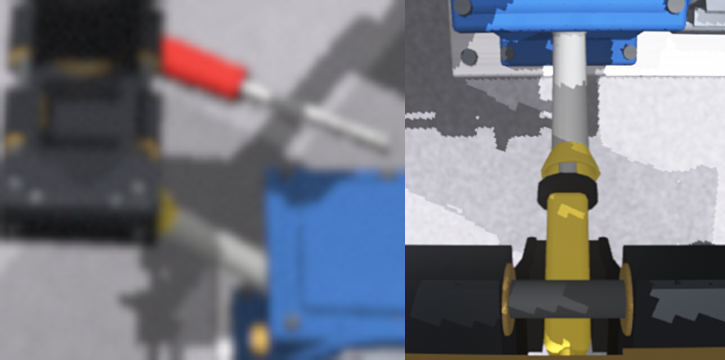

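The wrist view shows the collar just above the yellow rim with about 10 mm of rod still visible. Continue in small steps until it stops.

```bash
python3 -m pendant '[[[0,-2.3,1.9],0],[[0,-2.3,1.9],0],[[0,0,0],0]]';python3 look.py 17; python3 -m pendant '[[[0,-1.5,1.3],0],[[0,-1.5,1.3],0],[[0,0,0],0]]'; python3 look.py 18
```

```text
time: 14.25
position: [0.6086, 0.0245, 0.1984]
tool_rot: [0.983, 0.185, -0.0, -0.0]
ft_force: [0.6, 0.4, -1.5]
grip_width: 0.0158
14.25 [0.6086 0.0245 0.1984] [ 0.63  0.38 -1.46] [-0.103 -0.111  0.008] 0.01582893328249745
time: 14.62
position: [0.6088, 0.0249, 0.1978]
tool_rot: [0.983, 0.185, 0.001, 0.002]
ft_force: [-0.3, -5.9, 6.2]
grip_width: 0.0158
14.625 [0.6088 0.0249 0.1978] [-0.25 -5.87  6.16] [-0.936  0.192  0.035] 0.01584523698379488
```

```bash
python3 -m pendant '[[[0,0,0],0],[[0,0,0],0],[[0,0,0],0],[[0,0,0],0],[[0,0,0],0],[[0,0,0],0],[[0,0,0],0],[[0,0,0],0]]'; python3 look.py 19 wrist; python3 - <<'E'
from h import *
for t in("16","19"):
    p=load("wrist"+t)["pixels"];g=p.max(2)
    m=cv2.inRange(cv2.cvtColor(p,cv2.COLOR_BGR2HSV),(18,110,60),(36,255,255))
    print(t,"".join("Y" if m[r,327] else ("k" if g[r,327]<70 else ".") for r in range(160,270,2)),"".join("Y" if m[r,310] else ("k" if g[r,310]<70 else ".") for r in range(160,270,2)))
    d=(g[180:240,250:400]<70);print([int(x) for x in d.sum(1)[::4]])
E
```

```text
time: 15.62
position: [0.6088, 0.0249, 0.1978]
tool_rot: [0.983, 0.185, 0.001, 0.002]
ft_force: [-0.7, -5.5, 5.3]
grip_width: 0.0158
15.675 [0.6088 0.0249 0.1978] [ 0.53 -4.84  5.48] [-0.892  0.199  0.072] 0.01570517366684506
16 ...........YYYYYYYYYY......kkkkkkkkkYYYYYYYYYYYYYYYYYYY .............YYYYYYYYYYYYYYkkkkkkkkkYYYYYYYYYYYYYYYYYYY
[0, 0, 0, 0, 0, 0, 0, 0, 0, 41, 51, 57, 58, 34, 20]
19 .................YYYYYYYYYYkkkkkkkkkkYYYYYYYYYYYYYYYYYY ...................YYYYYYYYkkkkkkkkkkYYYYYYYYYYYYYYYYYY
[0, 0, 0, 0, 0, 0, 0, 0, 0, 39, 51, 57, 59, 59, 21]
```

Home: no rod is visible between the collar and rim any more, there is a steady ~8 N along the tube axis, and it was left for over 1 s. Now I'll draw it out.

```bash
python3 -m pendant '[[[0,3.8,-3.2],0],[[0,7.7,-6.4],0],[[0,7.7,-6.4],0],[[0,7.7,-6.4],0],[[0,7.7,-6.4],0],[[0,7.7,-6.4],0]]' 0 25;python3 look.py 20; python3 -m pendant '[[[0,7.7,-6.4],0],[[0,7.7,-6.4],0],[[0,7.7,-6.4],0],[[0,7.7,-6.4],0],[[0,7.7,-6.4],0],[[0,7.7,-6.4],0]]';python3 look.py 21;python3 -m pendant '[[[0,7.7,-6.4],0],[[0,7.7,-6.4],0],[[0,7.7,-6.4],0],[[0,7.7,-6.4],0],[[0,7.7,-6.4],0],[[0,7.7,-6.4],0],[[0,7.7,-6.4],0],[[0,0,0],0]]';python3 pitch.py 22; python3 - <<'E'
from h import *
# tip row in wrist: topmost bright rod row near col 322
W=load("wrist22")["pixels"];g=cv2.cvtColor(W,cv2.COLOR_BGR2GRAY)
print(g[0:60:2,314:332:3].tolist())
E
```

```text
time: 16.42
position: [0.623, -0.013, 0.2318]
tool_rot: [0.983, 0.185, -0.0, 0.0]
ft_force: [0.4, -0.0, -0.8]
grip_width: 0.0163
16.425 [ 0.623  -0.013   0.2318] [ 0.43 -0.   -0.84] [-0.157  0.003 -0.014] 0.01630691526527044
time: 17.18
position: [0.6399, -0.0559, 0.2701]
tool_rot: [0.983, 0.185, -0.0, -0.0]
ft_force: [0.2, 0.2, -0.8]
grip_width: 0.0158
17.175 [ 0.6399 -0.0559  0.2701] [ 0.24  0.18 -0.76] [-0.115  0.036  0.004] 0.015751352146778405
time: 18.18
position: [0.6598, -0.1064, 0.3151]
tool_rot: [0.983, 0.184, 0.001, 0.0]
ft_force: [0.2, -0.0, -0.9]
grip_width: 0.0159
yellow row, collar widths (np.int64(233), [34, 40, 44, 46, 50, 52, 54, 56, 58, 58, 58, 58, 58, 59, 59, 60, 60, 60])
0 wrist collar w 72.3 scene tip [349. 198.] wrist tip [ 316. -230.]
20 wrist collar w 67.0 scene tip [343. 217.] wrist tip [318. -97.]
40 wrist collar w 62.5 scene tip [329. 232.] wrist tip [319.   9.]
60 wrist collar w 59.2 scene tip [309. 242.] wrist tip [319.  98.]
18.275 [ 0.6591 -0.1056  0.3143] [ 0.46  0.94 -0.5 ] 0.016030184675107348
[[235, 232, 233, 238, 235, 227], [234, 234, 237, 239, 23
[... 196 characters left out ...]
28], [222, 192, 234, 239, 234, 218], [222, 189, 237, 241, 237, 218], [221, 150, 82, 80, 174, 218], [218, 57, 194, 213, 82, 197], [197, 172, 237, 241, 235, 181], [191, 199, 234, 239, 236, 151], [195, 198, 234, 239, 235, 184], [214, 196, 234, 239, 234, 220], [221, 197, 234, 239, 234, 225], [227, 197, 234, 239, 234, 227], [229, 198, 234, 239, 234, 228], [218, 198, 234, 239, 234, 226], [216, 199, 234, 239, 235, 219], [219, 201, 235, 243, 238, 204], [218, 155, 62, 78, 166, 202], [218, 63, 170, 170, 89, 180], [193, 176, 238, 243, 228, 123], [170, 204, 234, 239, 237, 143], [123, 203, 234, 239, 235, 172], [130, 202, 234, 239, 235, 202], [134, 202, 234, 239, 234, 207], [135, 203, 234, 239, 235, 213]]
```

The dipstick is out, tip about 40 mm clear of the mouth, and still pitched about 40° (wrist tip row ~11). I'll level it by resting the tip on the fixed reducer top and lowering the grip around it. First, where that top is.

```bash
python3 - <<'E'
from h import *
from rig import robot
T=load("top0");cen=np.array([.623,.1998,0]);a=np.radians(21.3);x=np.array([np.cos(a),np.sin(a),0]);y=np.array([-np.sin(a),np.cos(a),0])
tc=lambda u,v:np.array([u,v])/3.6+[210-.36,170-.36]
for n,p in(("c",(105,240)),("c",(235,188)),("c",(283,290)),("c",(147,352)),("plug",(146,248))):
    X=plane(T,tc(*p),.145);d=X-cen;print(n,X.round(3),"drive x,y mm",(d@x*1e3).round(),(d@y*1e3).round())
S=load("scene0");sc=lambda u,v:np.array([u,v])/3+[205-.33,180-.33]
for n,p in(("c",(494,158)),("c",(654,160)),("c",(664,275)),("c",(498,272)),("plug",(620,222))):
    X=plane(S,sc(*p),.145);d=X-cen;print("scene",n,X.round(3),"drive x,y mm",(d@x*1e3).round(),(d@y*1e3).round())
o=robot.get_obs();R=Rn.from_quat(o["tool_rot"]).as_matrix();g=o["position"]+R@[0,0,.003]
tip=g+(-R[:,1]*np.cos(.707)-np.r_[0,0,1]*np.sin(.707))*.178;d=tip-cen;print("tip",tip,"drive",d@x,d@y)
E
```

```text
c [0.567 0.245 0.145] drive x,y mm -35.0 63.0
c [0.617 0.131 0.145] drive x,y mm -31.0 -62.0
c [0.525 0.085 0.145] drive x,y mm -133.0 -71.0
c [0.467 0.204 0.145] drive x,y mm -144.0 60.0
plug [0.561 0.208 0.145] drive x,y mm -55.0 31.0
scene c [0.534 0.096 0.145] drive x,y mm -121.0 -64.0
scene c [0.484 0.215 0.145] drive x,y mm -124.0 65.0
scene c [0.587 0.253 0.145] drive x,y mm -14.0 62.0
scene c [0.636 0.137 0.145] drive x,y mm -11.0 -63.0
scene plug [0.554 0.208 0.145] drive x,y mm -62.0 33.0
tip [0.60999631 0.02054881 0.19577101] drive -0.07722864124683311 -0.16228315395841064
```

```bash
python3 -m pendant '[[[16,0,0],0],[[16,-20,0],0],[[0,-40,8],0],[[0,-45,6],0],[[0,-37,6],0],[[0,0,10],0],[[0,0,5],0],[[0,0,0],0]]' 0 25; python3 look.py 23; python3 -m pendant '[[[0,0,3],0],[[0,0,3],0],[[0,0,3],0],[[0,0,0],0]]' 0 12; python3 pitch.py 24
```

```text
time: 19.27
position: [0.6377, 0.0373, 0.2788]
tool_rot: [0.983, 0.184, -0.001, -0.0]
ft_force: [-0.6, -0.2, -0.9]
grip_width: 0.016
19.275 [0.6377 0.0373 0.2788] [-0.59 -0.21 -0.87] [-0.109  0.037  0.017] 0.016015085366782356
time: 19.77
position: [0.6374, 0.0382, 0.2701]
tool_rot: [0.983, 0.185, -0.0, -0.0]
ft_force: [-0.1, 0.0, -0.8]
grip_width: 0.0159
yellow row, collar widths (np.int64(233), [31, 39, 43, 45, 49, 51, 53, 55, 57, 57, 57, 58, 59, 59, 59, 59, 59, 59])
0 wrist collar w 72.6 scene tip [416. 226.] wrist tip [ 318. -229.]
20 wrist collar w 67.3 scene tip [407. 243.] wrist tip [320. -95.]
40 wrist collar w 62.8 scene tip [390. 257.] wrist tip [320.  11.]
60 wrist collar w 59.4 scene tip [368. 266.] wrist tip [321. 100.]
19.875 [0.6376 0.0383 0.2704] [ 0.66  0.06 -0.01] 0.015886093278147106
```

```bash
python3 -m pendant '[[[0,0,3],0],[[0,9.5,12],0],[[0,8.5,13],0],[[0,0,0],0]]' 0 8; python3 look.py 25 wrist; python3 -m pendant '[[[0,7,14],0],[[0,6,14.5],0],[[0,0,0],0]]'; python3 pitch.py 26
```

```text
time: 20.38
position: [0.6437, 0.0205, 0.2406]
tool_rot: [0.983, 0.184, -0.001, -0.0]
ft_force: [0.3, -0.8, -0.7]
grip_width: 0.0159
20.425 [0.6436 0.021  0.2411] [ 0.22  0.52 -0.49] [-0.087  0.007 -0.03 ] 0.0161578328428637
time: 20.8
position: [0.6478, 0.009, 0.2118]
tool_rot: [0.983, 0.184, -0.002, -0.001]
ft_force: [0.1, 0.2, 0.0]
grip_width: 0.0163
yellow row, collar widths (np.int64(237), [25, 26, 26, 27, 28, 40, 49, 57, 61, 61, 62, 63, 63, 63, 63, 63, 63, 63, 63, 63, 63, 63, 63, 63, 63])
0 wrist collar w 73.2 scene tip [398. 242.] wrist tip [ 320. -232.]
20 wrist collar w 67.8 scene tip [390. 258.] wrist tip [321. -97.]
40 wrist collar w 63.2 scene tip [374. 270.] wrist tip [321.  10.]
60 wrist collar w 59.8 scene tip [354. 278.] wrist tip [322. 100.]
20.9 [0.6484 0.0095 0.2133] [ 0.3   0.73 -0.11] 0.015842625413657784
```

```bash
python3 -m pendant '[[[0,4.5,15],0],[[0,3.5,15],0],[[0,0,0],0]]'; python3 look.py 27; python3 -m pendant '[[[0,2,15],0],[[0,1,10],0],[[0,0,0],0],[[0,0,0],0]]'; python3 pitch.py 28; python3 look.py 28 top
```

```text
time: 21.28
position: [0.6506, 0.0018, 0.1818]
tool_rot: [0.983, 0.184, -0.002, -0.001]
ft_force: [-0.5, 0.3, -1.0]
grip_width: 0.0162
21.275 [0.6506 0.0018 0.1818] [-0.53  0.32 -1.05] [-0.116  0.015 -0.047] 0.01615474097528809
time: 21.78
position: [0.6528, -0.0008, 0.1589]
tool_rot: [0.983, 0.185, -0.0, 0.0]
ft_force: [-0.3, 0.4, -0.9]
grip_width: 0.0157
yellow row, collar widths (np.int64(251), [67, 68, 69, 69, 69, 69, 69, 68, 67, 67, 67, 67, 67, 67, 67, 67, 67, 67, 65, 65, 63, 57, 51, 44, 41])
0 wrist collar w 72.7 scene tip [390. 256.] wrist tip [ 318. -229.]
20 wrist collar w 67.3 scene tip [382. 270.] wrist tip [320. -95.]
40 wrist collar w 62.8 scene tip [368. 281.] wrist tip [320.  11.]
60 wrist collar w 59.4 scene tip [348. 289.] wrist tip [321. 100.]
21.875 [ 0.653  -0.0008  0.1593] [ 0.42  1.08 -0.48] 0.015784961244780293
21.925 [ 0.653  -0.0008  0.1594] [-0.58 -0.19 -0.9 ] [-0.121 -0.037 -0.019] 0.0159342306973374
```

```bash
python3 -m pendant '[[[0,0,5],0],[[0,0,3],0],[[0,0,0],0],[[0,0,0],0]]' - 8; python3 pitch.py 29; python3 - <<'E'
from h import *
p=load("scene29")["pixels"].astype(int)
b=p[...,0]-p[...,2]
for r in range(236,276,2): print(r,"".join("B" if b[r,c]>60 else ("o" if b[r,c]>35 else ".") for c in range(365,425)))
E
```

```text
time: 22.42
position: [0.6527, -0.0008, 0.1509]
tool_rot: [0.983, 0.185, -0.0, -0.0]
ft_force: [0.3, -0.5, -1.1]
grip_width: 0.016
yellow row, collar widths (np.int64(253), [69, 69, 69, 69, 69, 69, 69, 69, 69, 69, 69, 68, 68, 68, 67, 67, 67, 67, 65, 65, 61, 57, 53, 46, 41])
0 wrist collar w 72.5 scene tip [389. 258.] wrist tip [ 318. -228.]
20 wrist collar w 67.2 scene tip [382. 272.] wrist tip [319. -95.]
40 wrist collar w 62.7 scene tip [367. 283.] wrist tip [320.  11.]
60 wrist collar w 59.3 scene tip [348. 290.] wrist tip [320. 100.]
22.525 [ 0.6527 -0.0008  0.151 ] [-0.4   0.23  0.23] 0.01601009399156328
236 .....oooooBBBBBBBBBBBBBBBBBBBBBBBBBBBBBBBBBBBBBBBBBBBBBBBB..
238 .....oooBBBBBBBBBBBBBBBBBBBBBBBBBBBBBBBBBBBBBBBBBBBBBBBBBB..
240 .....oBBBBBBBBBBBBBBBBBBBBBBBBBBBBBBBBBBBBBBBBBBBBBBBBBBBBo.
242 .....oBBBBBBBBBBBBBBBBBBBBBBBBBBBBBBBBBBBBBBBBBBBBBBBBBBBBo.
244 .....BBBBBBBBBBBBBBBBBBBBBBBBBBBBBBBBBBBBBBBBBBBBBBBBBBBBBB.
246 ....oBBBBBBBBBBBBBBBBBBBBBBBBBBBBBBBBBBBBBBBBBBBBBBBBBBBBBB.
248 ....BBBBBBBBBBBBBBBBBBBBBBBBBBBBBBBBBBBBBBBBBBBBBBBBBBBBBBBo
250 ....BBBBBBBBBBBBBBBBBBBBBBBBBBBBBBBBBBBBBBBBo...oBBBBBBBBBBo
252 ....oBBBBBBBBBBBBBBBBBBBBBBBBBBBBBBBBBBBBBB.......oBBBBBBBBB
254 ....oBBBBBBBBBBBBBBBBBBBBBBBBBBBBBBBBBBBBBo........BBBBBBBBB
256 .....oBBBBBBBBBBBBBBBBBBBBBBBBBBBBBBBBBBBBB.......oBBBBBBBBB
258 ...................o...BBBBBBBBBBBBBBBBBBBBBo...oBBBBBBBBBBB
260 .................ooo...oBBBBBBBBBBBBBBBBBBBBBBBBBBBBBBBBBBBB
262 oooooBBBBBBBBBBBBBBBBBBBBBBBBBBBBBBBBBBBBBBBBBBBBBBBBBBBBBBB
264 ooooBBBBBBBBBBBBBBBBBBBBBBBBBBBBBBBBBBBBBBBBBBBBBBBBBBBBBBBB
266 o...BBBBB.oBBBBBBBBBBBBBBBBBBBBBBBBBBBBBBBBBBBBBBBBBBBBBBBBB
268 .....BBBBBBBBBBBBBBBBBBBBBBBBBBBBBBBBBBBBBBBBBBBBBBBBBBBo.oB
270 .....oBBBBBBBBBBBBBBBBBBBBBBBBBBBBBBBBBBBBBBBBBBBBBBBBBBBBBB
272 o....ooooooBBBBBBBBBBBooooooo......oooooooBBBBBBBBBBBBBBBooB
274 oo..ooooBBBBBBBBBBoo................................oooo....
```

The scene tip at (388,259) against (389,258) predicted for level, so the dipstick is within about 2° of level. Clamp firmly, lift, and carry it to above the tray.

```bash
python3 -m pendant '[[[0,0,0],0],[[0,0,0],0],[[0,0,-10],0],[[0,0,-30],0],[[0,0,-40],0],[[0,0,-40],0],[[0,0,-10],0],[[0,0,0],0]]' 0 45; python3 -m pendant '[[[-10,15,0],0],[[-25,40,0],0],[[-30,48,0],0],[[-30,48,0],0],[[-30,48,0],0],[[-30,48,0],0],[[-25,40,0],0],[[-15,24,0],0]]'; python3 -m pendant '[[[0,0,20],0],[[0,0,30],0],[[0,0,10],0],[[0,0,0],0],[[0,0,0],0],[[0,0,0],0]]'; python3 pitch.py 30; python3 look.py 30 top; python3 - <<'E'
from h import *
a=cv2.resize(load("scene30")["pixels"][100:300,180:420],(480,400),interpolation=cv2.INTER_CUBIC)
b=cv2.resize(load("wrist30")["pixels"][:400,160:480],(320,400))
cv2.imwrite("pics/fin.png",np.hstack([a,b]))
E
```

```text
time: 23.52
position: [0.6527, -0.0009, 0.2812]
tool_rot: [0.983, 0.185, 0.0, 0.0]
ft_force: [-0.8, 0.1, -1.0]
grip_width: 0.0157
time: 24.52
position: [0.5819, -0.3644, 0.2787]
tool_rot: [0.983, 0.183, -0.001, -0.001]
ft_force: [0.4, 0.8, -1.1]
grip_width: 0.0155
time: 25.28
position: [0.5846, -0.3617, 0.2223]
tool_rot: [0.983, 0.185, 0.001, 0.001]
ft_force: [-0.1, 0.4, -0.8]
grip_width: 0.0159
yellow row, collar widths (np.int64(253), [68, 68, 69, 69, 69, 69, 69, 68, 67, 67, 67, 68, 68, 67, 67, 67, 67, 67, 65, 65, 60, 56, 51, 45, 41])
0 wrist collar w 72.4 scene tip [263. 172.] wrist tip [ 317. -228.]
20 wrist collar w 67.1 scene tip [261. 189.] wrist tip [319. -95.]
40 wrist collar w 62.6 scene tip [252. 203.] wrist tip [319.  10.]
60 wrist collar w 59.2 scene tip [237. 212.] wrist tip [320.  99.]
25.375 [ 0.5844 -0.3616  0.222 ] [ 0.31  0.28 -1.35] 0.015602336254068282
25.425 [ 0.5843 -0.3616  0.2218] [-0.32 -0.9  -0.54] [-0.127  0.002  0.026] 0.01588356470727018
```

View pics/fin.png

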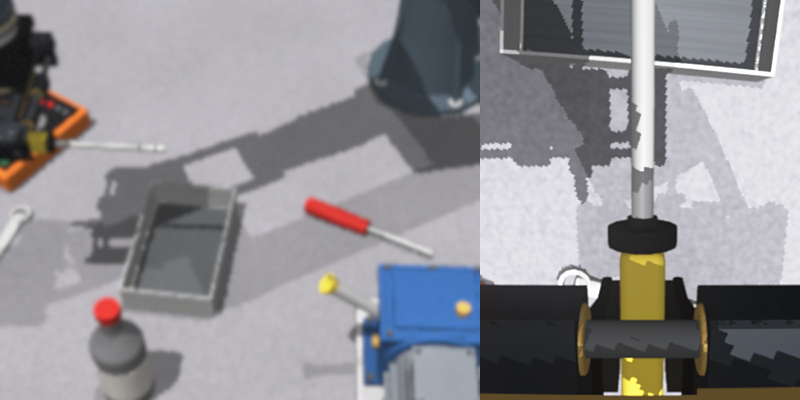

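In the final view the tip at (261.5,174) is within about 2° of level, above the tray centre and about 21 cm up. The tray corner at (241,250) has not moved. Hand in.

```bash
python3 -m pendant '[[[0,0,0],0],[[0,0,0],0],[[0,0,0],0],[[0,0,0],0]]'; python3 -c "
from rig import order
print(order.hand_in())"
```

```text
time: 25.92
position: [0.584, -0.3614, 0.2209]
tool_rot: [0.983, 0.185, -0.0, -0.0]
ft_force: [0.6, -0.5, -1.4]
grip_width: 0.0157
the job is handed in; nothing more can be done
None
```

The oil check is done and handed in at 25.9 s of the 48 s allowed. The arm is still holding the dipstick level above the drip tray for you to read.

- **Picking up:** I gripped the dipstick by its yellow grip. The tool can't tilt, so I eased the grip force and let the dipstick pivot in the jaws to about 40° nose-down.
- **Inserting:** It slid into the tube with only light rubbing at the flare, about 3 N, which cleared after a 2 mm correction. It went on until the collar stopped on the rim: about 8 N along the tube, and no rod visible in between. I left it home for about 1 s.
- **Drawing out and levelling:** I pulled it right out. To level it, I rested the tip lightly on the fixed reducer top, so **the rod tip touched the reducer casting**.
- **Last checks:** The tip is over the tray centre, about 21 cm above the bench. It is about 2° below level by the scene camera. The wrist image gives a rougher reading of a few degrees; I trusted the scene camera. The grip is steady at 45 N, and one tray corner checked in the scene view was where it started. I did not measure the other items again.

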